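Roll the sound machine's volume wheel down to its mark and switch it on

ROBOT

A 6-joint arm with a two-finger parallel gripper is mounted at the origin on the work surface. World frame = base frame: x ahead of the robot, y to its left, z up, the work surface at z = 0. Lengths are in m, angles in rad, forces in N, time in s.
With the tool pointing down it reaches from about 0.35 to 0.725 m from the base axis. Payload 6 kg.
Tool frame: the origin (TCP) lies at the very end of the fingers, on their centre line; the grasp point (between the pads) lies behind it (bot.pinch_z is the y of the grasp point in the tool frame, in m); y points along the fingers, z is the direction in which the jaws open and shut, and the axes are right-handed (so a half turn about y gives the same grasp; the last joint's range is limited). The gripper opens to 85 mm and grips with 20 to 120 N. Pads are 22 mm wide; open, the fingers measure 114 mm over their backs; the gripper's body (76 mm by 85 mm) begins 54 mm behind the grasp point. The pads swing forward as they close: fully open they stand 13 mm farther back than shut.
Start: joints at [-1.014, 0.04, 0.085, 0, -1.615, -0.334], TCP at [0.133, -0.585, 0.231] pointing down, gripper open.
Joint ranges: [-2.56, 2.56], [-1.29, 2.01], [-1.08, 1.49], [-3.29, 1.98], [-2.81, -0.18], [-2.99, 2.99]. Speed limits (rad/s): [2.57, 2.57, 3.01, 3.14, 3.14, 3.14].

INTERFACE

Orientations are given as a 3x3 rotation matrix whose columns are the frame's x, y, z axes.
In Python, from plant import bot gives the robot as it stands.
- The arm moves only by the tool move_arm, never from a script. Its argument "moves" is a list that holds one entry, the list of rows, each a list of 6 numbers: the shift along the tool's x, y, z as a fraction of full scale, then the turn, a rotation vector about the tool's x, y, z as a fraction of full scale. A call has 1 to 12 rows; each row is the pose to reach, as a shift and turn from the pose commanded when the call began, along the tool's axes at that moment; what a row does not reach only later rows make up. Full scale, the value 1, is 30 cm for a shift and 90 degrees for a turn. A row lasts 1/12 s, in which the tool goes at most 41.7 mm and 7.16 degrees, less where a joint would pass 70% of its speed; a pose out of reach is approached as far as the arm can. A call with a number of a shift or a turn outside -1 to 1 is refused whole. A call with a gripper value outside its range is refused whole. "gripper" is the opening, from -1 (shut) to 1 (fully open), so that 0 is half open, set as the call begins (left out, the last holds). The fingers move at their own pace and stop on an object; "newtons" is the grip in N (left out, the last holds). Time passes only in rows, so rows that repeat a pose let the fingers close. It gives the time, the measured TCP pose, the force and the opening at its end, in the units of the state.
- bot.get_obs(): the state, without advancing time (a new reading comes with each control period).
- bot.camera(name): name is "scene" or "side" or "wrist"; returns a dict with "frame" (420x560x3 uint8, blue, green, red), "vfov" (degrees; the focal length in pixels is half the picture's height over the tangent of half this angle, whatever the lens; pixels are square), "cx", "cy" (the principal point, pixels), "k1" (the pictures are not rectified: a ray, as slopes to the right and down, at radius r is drawn at 1 + k1 r^2 times it, then the intrinsics apply), "world_from_camera" (4x4, takes a point from camera to world coordinates). Camera axes: x right, y down, z forward; pixel columns grow to the right and rows downward; lengths in m; the calibration is good to about 2 mm. A picture is of the moment at which its call begins. There is no depth.
- bot.finish_job(): hands the job in, once; it reports no verdict.
Trained networks look in a picture, given as the dict that the camera call returned (one of the last four; its "shot" number tells which), for a name from the list of things; names that differ only in an ending like _2 or _b are one class to them, and where a whole thing is asked for, a point or a joint stands for the part that bears it (a point fixed in the world has none). Each returns a list of dicts, best first, with "conf" (0 to 1); they miss things now and then, are a little off and sometimes report something else, mostly with a low value. They report only what shows in the picture. A call takes as long as a camera call. They do not tell look-alikes from the thing itself.
- bot.silhouettes(picture, label): "pixels" (420x560 bool, what is visible of it) and "box" ([left, top, width, height] in pixels, round what is visible of it).
- bot.pinpoint(picture, label): "point" ([column, row] in pixels: a listed point, or the origin of a listed thing).
The state is a dict: "time_s": time; "joints": joint angles; "qvel": joint speeds; "tau": joint torques, N m; "eef_pos": TCP position; "eef_rot": TCP orientation; "wrist_force": force on the tool from outside, world axes, zero at the start; "ft_torque": the same for the moment, N m; "width": finger opening in m.
Only numpy, scipy, OpenCV 4.12 (cv2) and the standard library are available. Lean on these libraries where they do the work, as an engineer would, in place of code of your own. Each camera call takes 0.05 s, during which the arm holds its last target. There are 200 camera calls.

TASK

The baby is going down for a nap and the sound machine on the blue shelf was left far too loud. Gently roll its volume wheel back with a fingertip until the pale line on the wheel's rim stands level with the two pointers beside the slot, and only then press the power button fully in and let it go. Leave the machine and the toys standing where they are.

Things in the scene. Friction and masses are not known exactly. Their poses are not given: they have to be found in the camera images.
- shelf: Low sky-blue chipped pine shelf, 360 mm deep, 960 mm wide, with a closed shallow drawer (round knob) in front; its flat top, on which everything stands, is 120 mm above the work surface. Origin at the centre of its underside; x points away from the robot, y left. Fixed.
- soundbox: Sound machine: cream plastic box, 100 mm deep (its x), 180 mm wide (y), 62 mm high, about 0.65 kg, loose on rubber feet on the shelf. Origin at the centre of its underside, z up, x away from its louvred front (front faces the robot, give or take 0.4 rad), y to its left as the robot sees it. Its flat top panel lies 62 mm above the origin.
- wheel_slot (a point): Middle of the slot (13 mm in x, 46 mm in y) at panel level; (0,-50,62) mm in the machine's frame. The dark volume wheel, radius 18, 9 mm thick, axle along machine x, stands edge-on in it. Its crown is 3.5 to 9.5 mm proud: the springy axle arm has a different set on each machine, so find the rim by touch. It sinks 1 mm per 15 N. Two raised pointers flank the slot's middle.
- volume (a joint): Turn of the wheel, rad: 0 = pale 4.5 mm line on the rim at the very top, level with the pointers; positive = louder = top of rim towards machine +y (thick end of the moulded wedge). Stops at -0.9 and 3.4. Starts at 1.2 to 2.8, line hidden. Stiff (2 to 3 N along the rim), stays where left; a fingertip pressed too lightly slips. More than 10 N from the finger cracks the frail axle.
- power_top (a point): Middle of the top of the round power button, 27 mm across, standing 6 mm proud of the panel; at (0, 55, 68) mm in the machine's frame while the button is up; the point does not move with it.
- power (a joint): How far the power button is pressed in, in m: 0 up, 0.004 fully in. It springs back; it starts to move at about 1.2 N and is fully in at about 4.5 N.
- duck: Bystander: yellow wooden duck on four wheels, 92 mm long, 57 mm wide, 90 mm high, standing about 155 mm from the middle of the machine, on its +y side. Origin at the middle of its underside.
- spinning_top: Bystander: striped tin spinning top upright on its wooden foot, 92 mm across, 114 mm high, about 165 mm from the middle of the machine, on its -y side. Origin at the middle of its underside.
- roof_block: Bystander: faded red wooden roof block, 45 by 70 mm, 35 mm high, near the left (+y) end of the shelf. Origin at the middle of its underside.
- brick: Bystander: plain wooden brick, 90 by 45 by 30 mm, near the right (-y) end of the shelf. Origin at the middle of its underside.
Not all that is in view belongs to the job. What is meant by the soundbox is not pink, and is the larger of those in its own colour.

How it is judged:
On the way, in this order (a step that is already met when the one before it is completed fails the run):
1. the volume wheel is turned down so that its line stands level with the pointers (within 0.20 rad, 3.6 mm at the rim) (value of joint volume between -0.2 and 0.2 rad), for 0.3 s.
2. the power button is pressed in (3.2 mm or more) (value of joint power above 0.0032 m), for 0.05 s.
At the end, for the whole second after the job is handed in: The line on the volume wheel stands level with the pointers within 0.20 rad (3.6 mm at the rim), the power button has been pressed after that and is up again, and the sound machine and all four toys stand at rest within 15 mm of where they were (all of step 1 and value of joint power below 0.001 m and distance of each of soundbox, duck, spinning_top, roof_block, brick from where it was at the start of the episode below 0.015 m and linear speed of soundbox below 0.02 m/s and angle between soundbox's own z axis and vertical below 0.1 rad); the robot touches nothing.
It fails at once if the wheel is pressed with more than 10 N (contact force between anything else and volume above 10 N).
It fails at once if the power button is pressed while the volume is not at the mark (more than 0.3 rad off) (value of joint power above 0.0032 m and (value of joint volume above 0.3 rad or value of joint volume below -0.3 rad)).
It fails at once if the machine is shoved (more than 25 mm) (distance of soundbox from where it was at the start of the episode above 0.025 m).
It fails at once if a toy is knocked over (angle between any of duck, spinning_top's own z axis and vertical above 0.3 rad).
It also fails if it takes over 61 s, if anything falls off the work surface, if the arm or the gripper's body presses on something with over 40 N, if the wrist force passes 120 N, or if a joint passes its speed limit or range.

## Working session

There is one attempt and no reset: what is moved stays moved. The work goes in short steps, Python scripts to look and compute and a tool call to move; the robot and the scene stay as the last step left them, time stands still between calls to the robot, and variables do not carry over. Pictures are saved under pics/ and viewed, on a budget of 10 in all, crops included, one or two more only if the job needs it, and the job is handed in when it is done.

Besides the shell and the picture viewer there is one more tool, called after "Call:" as name(argument=value, ...) on one line, values as JSON. move_arm: Moves the arm, as the interface text tells. Its arguments: {"type":"object","properties":{"moves":{"type":"array"},"gripper":{"type":"number"},"newtons":{"type":"number"}},"required":["moves"]}

```bash
mkdir -p pics; ls; cat > h.py <<'E'
import numpy as np, cv2
from plant import bot
def ray(c,p):
    H=c["frame"].shape[0]; f=H/2/np.tan(np.radians(c["vfov"])/2)
    d=np.array([(p[0]-c["cx"])/f,(p[1]-c["cy"])/f]); u=d.copy()
    for _ in range(30): u=d/(1+c["k1"]*(u@u))
    T=np.array(c["world_from_camera"]); v=T[:3,:3]@np.array([u[0],u[1],1]); return T[:3,3],v
def atz(c,p,z):
    o,v=ray(c,p); return o+v*(z-o[2])/v[2]
def proj(c,P):
    T=np.array(c["world_from_camera"]); q=T[:3,:3].T@(np.array(P)-T[:3,3]); u=q[:2]/q[2]
    H=c["frame"].shape[0]; f=H/2/np.tan(np.radians(c["vfov"])/2)
    u=u*(1+c["k1"]*(u@u)); return u*f+[c["cx"],c["cy"]]
def tri(obs):
    A=np.zeros((3,3));b=np.zeros(3)
    for c,p in obs:
        o,v=ray(c,p);v=v/np.linalg.norm(v);M=np.eye(3)-np.outer(v,v);A+=M;b+=M@o
    return np.linalg.solve(A,b)
E
python3 - <<'E'
from h import *
np.set_printoptions(precision=4,suppress=True)
a=bot.camera("scene");b=bot.camera("side")
cv2.imwrite("pics/1.png",a["frame"]);cv2.imwrite("pics/2.png",b["frame"])
for n,z in [("soundbox",.12),("wheel_slot",.182),("power_top",.188),("duck",.12),("spinning_top",.12)]:
    for c in (a,b):
        for r in bot.pinpoint(c,n)[:3]: print(n,c["shot"],np.round(r["point"]),round(r["conf"],2),atz(c,r["point"],z))
print(a["world_from_camera"],b["world_from_camera"],bot.get_obs(),bot.pinch_z)
E
```

```text
pics
soundbox 1 [304. 229.] 0.73 [0.5079 0.0665 0.12  ]
soundbox 1 [280. 254.] 0.72 [ 0.5912 -0.003   0.12  ]
soundbox 1 [181. 203.] 0.63 [ 0.3787 -0.2497  0.12  ]
soundbox 2 [388. 206.] 0.73 [ 0.2198 -0.1481  0.12  ]
soundbox 2 [297. 347.] 0.72 [0.2449 0.2907 0.12  ]
soundbox 2 [244. 188.] 0.71 [ 0.5741 -0.0125  0.12  ]
wheel_slot 1 [196. 193.] 0.79 [ 0.4168 -0.2047  0.182 ]
wheel_slot 1 [257. 238.] 0.75 [ 0.5943 -0.059   0.182 ]
wheel_slot 1 [344. 190.] 0.62 [0.4365 0.1793 0.182 ]
wheel_slot 2 [381. 198.] 0.78 [ 0.2375 -0.1103  0.182 ]
wheel_slot 2 [248. 156.] 0.67 [ 0.5958 -0.0684  0.182 ]
wheel_slot 2 [303. 328.] 0.62 [0.2441 0.2758 0.182 ]
power_top 1 [301. 227.] 0.9 [0.5727 0.047  0.188 ]
power_top 1 [366. 188.] 0.76 [0.4399 0.2341 0.188 ]
power_top 1 [166. 175.] 0.56 [ 0.3435 -0.283   0.188 ]
power_top 2 [292. 356.] 0.77 [0.2347 0.3335 0.188 ]
power_top 2 [412. 186.] 0.71 [ 0.1861 -0.1786  0.188 ]
power_top 2 [231. 184.] 0.64 [0.5719 0.0411 0.188 ]
duck 1 [344. 238.] 0.88 [0.5472 0.1616 0.12  ]
duck 2 [219. 236.] 0.8 [0.5403 0.1498 0.12  ]
spinning_top 1 [213. 263.] 0.91 [ 0.6
[... 199 characters left out ...]
    0.      1.    ]] [[-0.8616 -0.3975  0.3156  0.127 ]
 [-0.5075  0.6687 -0.5434  0.5665]
 [ 0.005  -0.6284 -0.7779  0.9183]
 [ 0.      0.      0.      1.    ]] {'time_s': 0.6, 'joints': array([-1.0143,  0.0402,  0.0848, -0.    , -1.6155, -0.3337]), 'qvel': array([ 0.0016, -0.0009, -0.0009,  0.0019,  0.0005,  0.0012]), 'tau': array([  0.0008, -36.7705,  34.7303,   6.9302,  -0.0007,  -0.    ]), 'eef_pos': array([ 0.1326, -0.5851,  0.2312]), 'eef_rot': array([[ 0.9753, -0.    , -0.2209],
       [ 0.2209,  0.0001,  0.9753],
       [-0.    , -1.    ,  0.0001]]), 'wrist_force': array([ 0.1876, -0.3451, -0.6162]), 'ft_torque': array([0.0362, 0.0428, 0.0039]), 'width': 0.08536173964913993} -0.0187
```

```bash
python3 -c "
import cv2,numpy as np
cv2.imwrite('pics/3.png',cv2.resize(np.vstack([cv2.imread('pics/1.png')[110:330],cv2.imread('pics/2.png')[90:400]]),None,fx=1.13,fy=1.13))"
```

```text
(no output)
```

View pics/3.png

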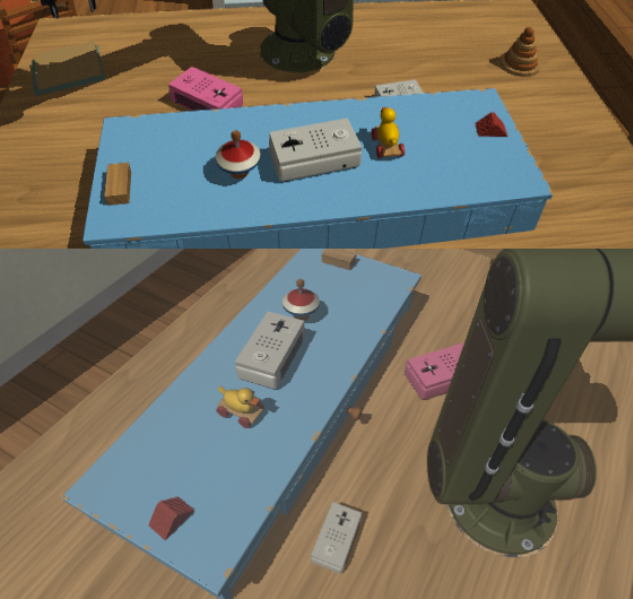

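Call:
move_arm(moves=[[[0.4,-0.25,0.27,0,0,0],[1,-0.25,0.68,0,0,0],[1,-0.25,0.68,0,0,0],[1,-0.25,0.68,0,0,0],[1,-0.25,0.68,0,0,0],[1,-0.25,0.68,0,0,0],[1,-0.25,0.68,0,0,0],[1,-0.25,0.68,0,0,0],[1,-0.25,0.68,0,0,0],[1,-0.25,0.68,0,0,0]]], gripper=-1, newtons=40)

```text
time_s: 1.43
eef_pos: [0.3837, -0.3161, 0.3073]
eef_rot: [[0.974, 0.003, -0.227], [0.227, 0.0, 0.974], [0.003, -1.0, -0.0]]
wrist_force: [-0.3, -0.6, 0.2]
width: 0.0001
```

Call:
move_arm(moves=[[[0.76,0,0.82,0,0,0],[0.76,0,0.82,0,0,0],[0.76,0,0.82,0,0,0],[0.76,0,0.82,0,0,0],[0.76,0,0.82,0,0,0],[0.76,0,0.82,0,0,0],[0.76,0,0.82,0,0,0],[0.76,0,0.82,0,0,0],[0.76,0,0.82,0,0,0],[0.76,0,0.82,0,0,0]]])

```text
time_s: 2.27
eef_pos: [0.5487, -0.0276, 0.3051]
eef_rot: [[0.975, -0.002, -0.224], [0.224, -0.0, 0.975], [-0.002, -1.0, 0.0]]
wrist_force: [0.1, -0.5, 1.1]
width: -0.0004
```

```bash
python3 - <<'E'
from h import *
np.set_printoptions(precision=4,suppress=True)
c=bot.camera("wrist");cv2.imwrite("pics/4.png",cv2.resize(c["frame"],None,fx=1.4,fy=1.4))
for n,z in [("soundbox",.12),("wheel_slot",.182),("power_top",.188)]:
    for r in bot.pinpoint(c,n)[:2]: print(n,np.round(r["point"],1),round(r["conf"],2),atz(c,r["point"],z))
print(c["world_from_camera"],bot.get_obs()["eef_pos"],bot.get_obs()["eef_rot"])
E
```

```text
soundbox [293.1 221.9] 0.74 [ 0.5862 -0.0047  0.12  ]
wheel_slot [233.  239.8] 0.83 [ 0.5918 -0.0577  0.182 ]
power_top [293. 222.] 0.68 [ 0.563  -0.0129  0.188 ]
power_top [359.4 252.8] 0.64 [0.577  0.0473 0.188 ]
[[-0.2241  0.9294  0.2932  0.4738]
 [ 0.9746  0.2136  0.0678 -0.0442]
 [ 0.0004  0.301  -0.9536  0.4474]
 [ 0.      0.      0.      1.    ]] [ 0.5478 -0.0307  0.3069] [[ 0.9756  0.001  -0.2197]
 [ 0.2197  0.0001  0.9756]
 [ 0.001  -1.     -0.0001]]
```

View pics/4.png

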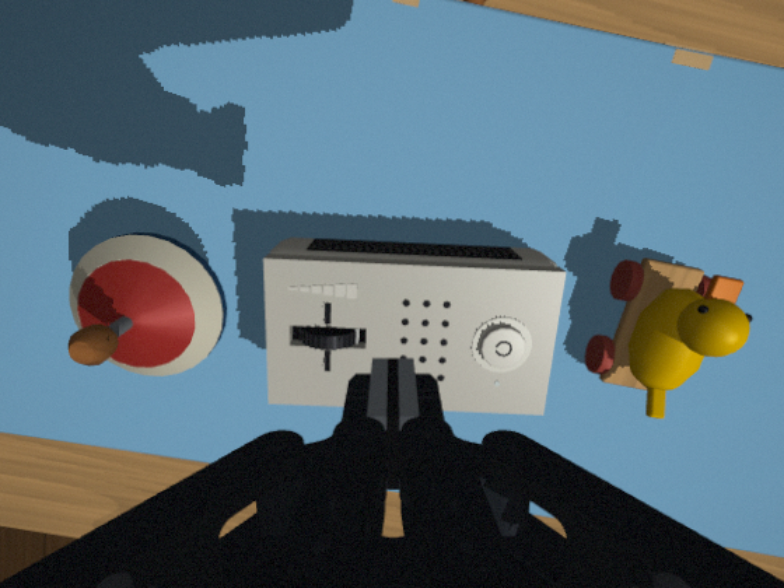

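```bash
python3 - <<'E'
from h import *
np.set_printoptions(precision=4,suppress=True)
c=bot.camera("wrist");o=bot.get_obs();t=o["eef_pos"];R=o["eef_rot"]
print(o["joints"],210/np.tan(np.radians(c["vfov"])/2),o["wrist_force"])
print("tcp",proj(c,t)*1.4)
for d in ([.011,0,0],[-.011,0,0],[-.011,0,.0065],[-.011,0,-.0065]): print(d,proj(c,t+R@d)*1.4)
print(atz(c,np.array([327.5,336])/1.4,.183),atz(c,np.array([503,348])/1.4,.188))
for p in [(268,258),(563,270),(545,415),(268,404)]: print(atz(c,np.array(p)/1.4,.182))
E
```

```text
[ 0.3103 -0.0757  0.1087  0.0001 -1.754  -1.6598] 340.55662642008843 [-0.3101  0.3002  0.6879]
tcp [389.8083 381.9771]
[0.011, 0, 0] [389.8491 411.0587]
[-0.011, 0, 0] [389.7652 351.7029]
[-0.011, 0, 0.0065] [409.7167 351.7092]
[-0.011, 0, -0.0065] [369.8127 351.7021]
[ 0.5916 -0.0601  0.183 ] [0.5739 0.0436 0.188 ]
[ 0.5518 -0.1022  0.182 ]
[0.5214 0.0652 0.182 ]
[0.6151 0.0851 0.182 ]
[ 0.6461 -0.0885  0.182 ]
```

Call:
move_arm(moves=[[[0.12,0,-0.1,0,-0.975,0],[0.12,0,-0.1,0,-0.975,0],[0.12,0.1,-0.1,0,-0.975,0],[0.12,0.25,-0.1,0,-0.975,0],[0.12,0.25,-0.1,0,-0.975,0],[0.12,0.25,-0.1,0,-0.975,0],[0.12,0.25,-0.1,0,-0.975,0],[0.12,0.25,-0.1,0,-0.975,0],[0.12,0.25,-0.1,0,-0.975,0],[0.12,0.25,-0.1,0,-0.975,0],[0.12,0.25,-0.1,0,-0.975,0],[0.12,0.25,-0.1,0,-0.975,0]]])

```text
time_s: 3.52
eef_pos: [0.5895, -0.0521, 0.2319]
eef_rot: [[-0.156, 0.001, -0.988], [0.988, 0.0, -0.156], [0.0, -1.0, -0.001]]
wrist_force: [-0.9, 0.9, 0.6]
width: 0.0002
```

```bash
cat >> h.py <<'E'
def avg(n=6,cam="wrist"):
    P=[];F=[];Q=[]
    for _ in range(n):
        c=bot.camera(cam);o=bot.get_obs();P.append(o["eef_pos"]);F.append(o["wrist_force"]);Q.append(o["ft_torque"])
    np.set_printoptions(precision=4,suppress=True)
    print("t",o["time_s"],"pos",np.mean(P,0),"sd",np.std(P,0),"F",np.mean(F,0),"sd",np.std(F,0),"T",np.mean(Q,0))
    return c,o,np.mean(P,0)
E
python3 - <<'E'
from h import *
c,o,p=avg();print(o["eef_rot"],o["joints"])
cv2.imwrite("pics/5.png",cv2.resize(c["frame"],None,fx=1.4,fy=1.4))
for n,z in [("soundbox",.12),("wheel_slot",.182),("power_top",.188)]:
    for r in bot.pinpoint(c,n)[:1]: print(n,np.round(r["point"],1),round(r["conf"],2),atz(c,r["point"],z))
print(proj(c,p)*1.4,proj(c,[.5925,-.06,.182])*1.4)
E
```

```text
t 3.8167 pos [ 0.5896 -0.0517  0.2317] sd [0.0001 0.0003 0.0001] F [ 0.1804 -0.1003 -0.1589] sd [0.5433 0.3253 0.4982] T [ 0.0184 -0.0012  0.0131]
[[-0.1479  0.0003 -0.989 ]
 [ 0.989   0.0002 -0.1479]
 [ 0.0001 -1.     -0.0004]] [ 0.2515  0.0186  0.0632 -0.0001 -1.615  -0.1031]
wheel_slot [277.6 221.3] 0.58 [ 0.5928 -0.0584  0.182 ]
power_top [279.6 374.9] 0.75 [0.5758 0.0478 0.188 ]
[393.7933 380.7811] [389.8023 306.4463]
```

View pics/5.png

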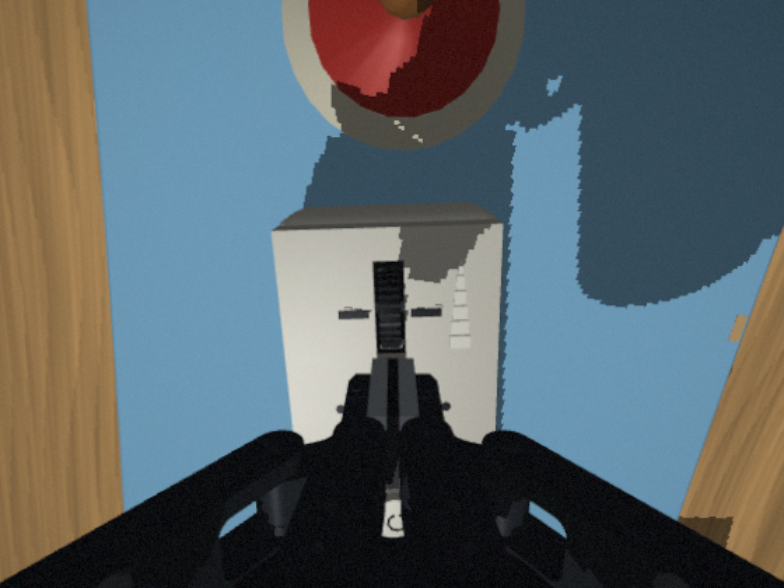

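Call:
move_arm(moves=[[[0.003,0.04,-0.006,0,0,0],[0.003,0.08,-0.006,0,0,0],[0.003,0.1,-0.006,0,0,0],[0.003,0.12,-0.006,0,0,0],[0.003,0.13,-0.006,0,0,0],[0.003,0.13,-0.006,0,0,0],[0.003,0.13,-0.006,0,0,0]]])

```text
time_s: 4.55
eef_pos: [0.5916, -0.0498, 0.1925]
eef_rot: [[-0.151, 0.0, -0.988], [0.988, -0.0, -0.151], [-0.0, -1.0, -0.0]]
wrist_force: [-0.2, 0.3, 0.6]
width: 0.0001
```

```bash
python3 -c "
from h import *
avg(5)"
```

```text
t 4.8 pos [ 0.5917 -0.0497  0.1927] sd [0.     0.     0.0001] F [ 0.0215 -0.414   0.2357] sd [0.5391 0.8502 0.485 ] T [0.0059 0.0042 0.0039]
```

Call:
move_arm(moves=[[[0,0.003,0,0,0,0],[0,0.004,0,0,0,0],[0,0.005,0,0,0,0],[0,0.005,0,0,0,0],[0,0.005,0,0,0,0]]])

```text
time_s: 5.22
eef_pos: [0.5916, -0.0497, 0.1911]
eef_rot: [[-0.151, 0.0, -0.988], [0.988, 0.0, -0.151], [0.0, -1.0, -0.0]]
wrist_force: [0.1, -0.6, 1.2]
width: 0.0
```

```bash
python3 -c "
from h import *
avg(4)"
```

```text
t 5.4167 pos [ 0.5916 -0.0498  0.1911] sd [0. 0. 0.] F [-0.3108  0.5021  1.9298] sd [0.1157 0.1173 0.2281] T [ 0.1274  0.1638 -0.0137]
```

```bash
python3 -c "
from h import *
avg(4)"
```

```text
t 5.6167 pos [ 0.5916 -0.0498  0.191 ] sd [0. 0. 0.] F [-0.2838  0.4168  2.7739] sd [0.2001 0.5868 0.3553] T [ 0.1249  0.1451 -0.0019]
```

Call:
move_arm(moves=[[[0,0.0007,0,0,0,0],[0,0.0007,0,0,0,0],[0,0.0007,0,0,0,0]]])

```text
time_s: 5.87
eef_pos: [0.5916, -0.0497, 0.1909]
eef_rot: [[-0.151, 0.0, -0.988], [0.988, 0.0, -0.151], [-0.0, -1.0, -0.0]]
wrist_force: [-0.9, 1.1, 2.3]
width: -0.0
```

```bash
python3 -c "
from h import *
avg(4)"
```

```text
t 6.0667 pos [ 0.5916 -0.0498  0.1908] sd [0. 0. 0.] F [-0.7609  0.5811  3.8455] sd [0.4759 0.5271 0.2179] T [ 0.1843  0.2054 -0.0017]
```

Call:
move_arm(moves=[[[0,0.0008,0,0,0,0],[0,0.0008,0,0,0,0],[-0.002,0.0008,0,0,0,0],[-0.005,0.0008,0,0,0,0],[-0.008,0.0008,0,0,0,0],[-0.011,0.0008,0,0,0,0],[-0.014,0.0008,0,0,0,0],[-0.017,0.0008,0,0,0,0],[-0.02,0.0008,0,0,0,0],[-0.023,0.0008,0,0,0,0]]])

```text
time_s: 6.9
eef_pos: [0.5927, -0.0561, 0.1908]
eef_rot: [[-0.152, 0.001, -0.988], [0.988, 0.001, -0.152], [0.001, -1.0, -0.001]]
wrist_force: [-1.5, 2.4, 6.1]
width: -0.0004
```

```bash
python3 -c "
from h import *
avg(3)"
```

```text
t 7.05 pos [ 0.5927 -0.0563  0.1908] sd [0. 0. 0.] F [-1.0393  1.6938  5.2871] sd [0.2977 0.3545 0.3249] T [0.7407 0.3112 0.0205]
```

Call:
move_arm(moves=[[[-0.003,0.0002,0,0,0,0],[-0.006,0.0002,0,0,0,0],[-0.009,0.0002,0,0,0,0],[-0.012,0.0002,0,0,0,0],[-0.015,0.0002,0,0,0,0],[-0.018,0.0002,0,0,0,0],[-0.021,0.0002,0,0,0,0],[-0.024,0.0002,0,0,0,0],[-0.027,0.0002,0,0,0,0],[-0.03,0.0002,0,0,0,0]]])

```text
time_s: 7.88
eef_pos: [0.5942, -0.065, 0.1908]
eef_rot: [[-0.152, 0.001, -0.988], [0.988, 0.001, -0.152], [0.001, -1.0, -0.001]]
wrist_force: [-0.1, 2.8, 5.6]
width: -0.0
```

Call:
move_arm(moves=[[[0,-0.02,0,0,0,0],[0,-0.04,0,0,0,0],[0.05,-0.05,0,0,0,0],[0.09,-0.05,0,0,0,0],[0.09,-0.05,0,0,0,0],[0.09,-0.05,0,0,0,0]]])

```text
time_s: 8.38
eef_pos: [0.5896, -0.0381, 0.2049]
eef_rot: [[-0.153, -0.001, -0.988], [0.988, 0.0, -0.153], [0.0, -1.0, 0.001]]
wrist_force: [-0.4, -0.8, 1.6]
width: 0.0
```

```bash
python3 - <<'E'
from h import *
c,o,p=avg(3)
print(atz(c,np.array([388,313])/1.4,.182))
u=proj(c,[.5928,-.0585,.185]).astype(int);print(u)
f=c["frame"][max(0,u[1]-75):u[1]+75,u[0]-100:u[0]+100]
cv2.imwrite("pics/6.png",cv2.resize(f,None,fx=4,fy=4,interpolation=cv2.INTER_CUBIC))
E
```

```text
t 8.5333 pos [ 0.5897 -0.0387  0.2049] sd [0.     0.0002 0.    ] F [-0.5432 -0.1804  0.5459] sd [0.2509 0.58   0.0666] T [-0.0093 -0.0274  0.008 ]
[ 0.594 -0.054  0.182]
[280 217]
```

View pics/6.png

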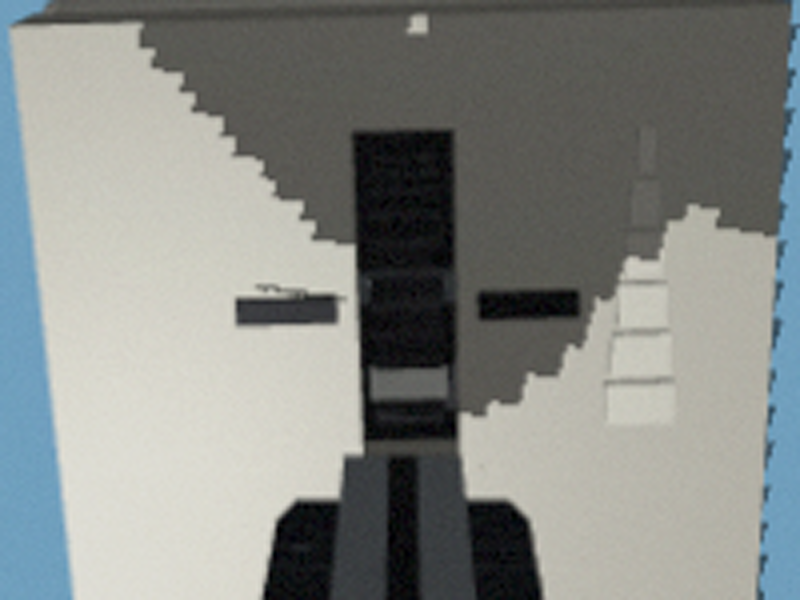

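```bash
cat >> h.py <<'E'
S=np.array([.5928,-.0585]);YD=np.array([-.18,.984])
def line(c,row,prow,zp=.1835,zc=.1912):
    # slot y' offset so that pointers match, then wheel angle for line row
    from scipy.optimize import brentq
    s=brentq(lambda s:proj(c,[*(S+YD*s),zp])[1]-prow,-.02,.02)
    P=lambda t:proj(c,[*(S+YD*(s+.018*np.sin(t))),zc-.018+.018*np.cos(t)])[1]
    ts=np.linspace(-1,1.6,27);r=np.array([P(t) for t in ts])
    print("s",s,"crown row",P(0),"theta",ts[np.argmin(abs(r-row))]); print(np.round(r,1))
E
python3 - <<'E'
from h import *
c=bot.camera("wrist"); line(c,142+384/4,142+307/4)
E
```

```text
s 0.0009594344405181098 crown row 224.00817444480725 theta 0.5
[189.6 192.4 195.5 198.7 202.2 205.8 209.4 213.1 216.8 220.5 224.  227.4
 230.6 233.5 236.2 238.6 240.7 242.5 243.9 245.  245.7 246.  246.  245.7
 245.  244.1 242.8]
```

Call:
move_arm(moves=[[[-0.02,0.01,0,0,0,0],[-0.047,0.03,0,0,0,0],[-0.047,0.043,0,0,0,0],[-0.047,0.046,0,0,0,0],[-0.047,0.048,0,0,0,0],[-0.047,0.049,0,0,0,0],[-0.047,0.049,0,0,0,0],[-0.047,0.049,0,0,0,0]]])

```text
time_s: 9.25
eef_pos: [0.592, -0.0529, 0.191]
eef_rot: [[-0.151, 0.0, -0.988], [0.988, -0.0, -0.151], [-0.0, -1.0, -0.0]]
wrist_force: [-0.5, -2.6, 3.6]
width: 0.0001
```

```bash
python3 -c "
from h import *
avg(4)"
```

```text
t 9.45 pos [ 0.592  -0.0528  0.191 ] sd [0. 0. 0.] F [-0.3556 -2.5539  3.6812] sd [0.3317 0.5498 0.3261] T [-0.9085  0.1913  0.0227]
```

Call:
move_arm(moves=[[[0,0.001,0,0,0,0],[-0.001,0.001,0,0,0,0],[-0.004,0.001,0,0,0,0],[-0.007,0.001,0,0,0,0],[-0.01,0.001,0,0,0,0],[-0.013,0.001,0,0,0,0],[-0.016,0.001,0,0,0,0],[-0.019,0.001,0,0,0,0],[-0.022,0.001,0,0,0,0],[-0.025,0.001,0,0,0,0],[-0.028,0.001,0,0,0,0],[-0.031,0.001,0,0,0,0]]])

```text
time_s: 10.45
eef_pos: [0.5934, -0.0606, 0.1907]
eef_rot: [[-0.153, 0.001, -0.988], [0.988, 0.002, -0.153], [0.002, -1.0, -0.001]]
wrist_force: [-2.1, 2.5, 6.0]
width: -0.0003
```

Call:
move_arm(moves=[[[0,-0.02,0,0,0,0],[0,-0.04,0,0,0,0],[0.05,-0.05,0,0,0,0],[0.08,-0.05,0,0,0,0],[0.08,-0.05,0,0,0,0],[0.08,-0.05,0,0,0,0]]])

```text
time_s: 10.95
eef_pos: [0.5896, -0.0376, 0.2049]
eef_rot: [[-0.153, -0.001, -0.988], [0.988, 0.0, -0.153], [0.0, -1.0, 0.001]]
wrist_force: [0.7, 0.8, 0.0]
width: -0.0001
```

```bash
python3 - <<'E'
from h import *
c,o,p=avg(3)
u=proj(c,[.5928,-.0585,.185]).astype(int);print(u)
f=c["frame"][max(0,u[1]-75):u[1]+75,u[0]-100:u[0]+100]
cv2.imwrite("pics/7.png",cv2.resize(f,None,fx=4,fy=4,interpolation=cv2.INTER_CUBIC))
line(c,220,218)
E
```

```text
t 11.1 pos [ 0.5896 -0.0382  0.2049] sd [0.     0.0002 0.    ] F [ 0.2342 -0.0658  0.4079] sd [0.2248 0.3668 0.7377] T [ 0.0118  0.0151 -0.0056]
[280 216]
s 0.00124264914948885 crown row 223.23367414545712 theta -0.09999999999999998
[188.8 191.6 194.7 197.9 201.4 205.  208.6 212.3 216.  219.7 223.2 226.6
 229.8 232.8 235.5 237.9 240.  241.8 243.2 244.3 245.  245.3 245.3 245.
 244.4 243.4 242.2]
```

View pics/7.png

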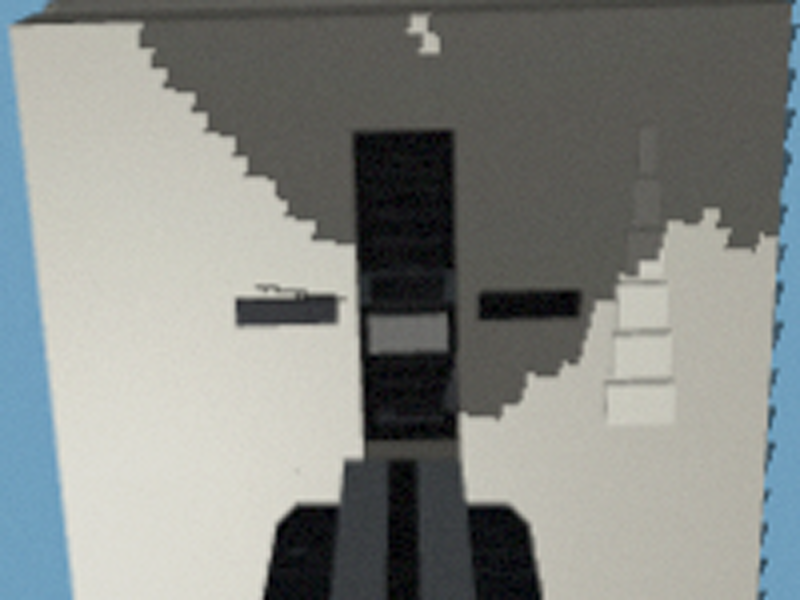

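```bash
python3 - <<'E'
from h import *
c=bot.camera("wrist"); s=.0012
for d in (-.023,.023): print(proj(c,[*(S+YD*(s+d)),.182]), "seen ~",141+131/4,141+440/4)
for n,z in [("soundbox",.12)]:
    for k in ("scene","side"):
        q=bot.camera(k)
        for r in bot.pinpoint(q,n)[:3]: print(k,np.round(r["point"]),atz(q,r["point"],z))
line(c,141+333/4,141+307/4)
E
```

```text
[279.58065336 173.08968159] seen ~ 173.75 251.0
[282.1310301 258.0055205] seen ~ 173.75 251.0
scene [281. 254.] [ 5.90048160e-01 -1.66405292e-04  1.20000000e-01]
scene [181. 206.] [ 0.38982101 -0.25035012  0.12      ]
scene [352. 197.] [0.39042815 0.21650572 0.12      ]
side [242. 189.] [ 0.57889979 -0.00630753  0.12      ]
side [389. 207.] [ 0.21809962 -0.14641537  0.12      ]
side [294. 344.] [0.25199208 0.28945077 0.12      ]
s 0.0009587263028889849 crown row 222.97161893257277 theta 0.0
[188.6 191.4 194.4 197.7 201.1 204.7 208.4 212.1 215.8 219.4 223.  226.4
 229.6 232.5 235.2 237.7 239.8 241.5 242.9 244.  244.7 245.1 245.1 244.8
 244.1 243.2 241.9]
```

Call:
move_arm(moves=[[[0.1,0,0.003,0,0,0],[0.2,0,0.006,0,0,0],[0.285,0,0.01,0,0,0],[0.285,0.02,0.01,0,0,0],[0.285,0.04,0.01,0,0,0],[0.285,0.04,0.01,0,0,0],[0.285,0.04,0.01,0,0,0]]])

```text
time_s: 11.93
eef_pos: [0.5737, 0.0451, 0.1926]
eef_rot: [[-0.151, -0.001, -0.989], [0.989, -0.001, -0.151], [-0.0, -1.0, 0.001]]
wrist_force: [0.4, 0.0, -0.5]
width: 0.0002
```

```bash
python3 - <<'E'
from h import *
c,o,p=avg(3)
cv2.imwrite("pics/8.png",c["frame"][:,100:460])
line(c,0,0) if 0 else print(proj(c,[*(S+YD*.0012),.1835]),proj(c,[*(S+YD*.0012),.1912]))
q=bot.camera("side");cv2.imwrite("pics/9.png",cv2.resize(q["frame"][120:260,170:330],None,fx=4,fy=4))
E
```

```text
t 12.0833 pos [0.574  0.045  0.1933] sd [0.0001 0.     0.0002] F [ 0.0589 -0.2015 -0.2147] sd [0.3663 0.5106 0.5273] T [-0.0092  0.0019 -0.0218]
[273.6477  26.9585] [273.252   22.8008]
```

View pics/9.png

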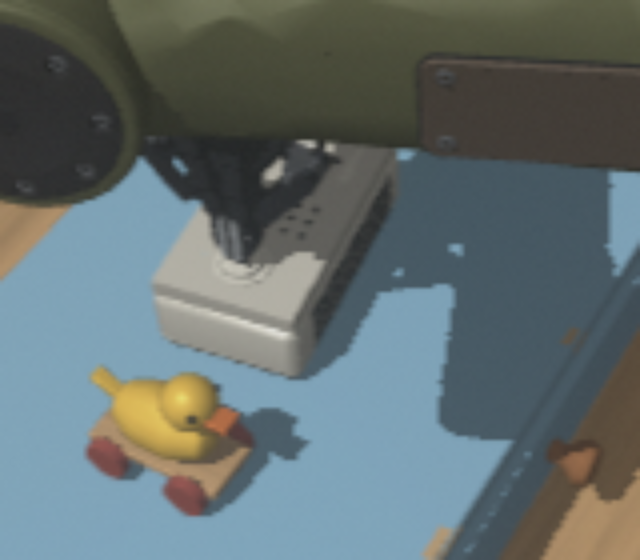

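Call:
move_arm(moves=[[[0,0.01,0,0,0,0],[0,0.016,0,0,0,0],[0,0.022,0,0,0,0],[0,0.028,0,0,0,0],[0,0.031,0,0,0,0],[0,0.031,0,0,0,0],[0,0.031,0,0,0,0],[0,0.031,0,0,0,0]]])

```text
time_s: 12.8
eef_pos: [0.5739, 0.0457, 0.1845]
eef_rot: [[-0.151, 0.001, -0.988], [0.988, -0.0, -0.151], [-0.0, -1.0, -0.001]]
wrist_force: [-1.2, -2.2, 4.3]
width: -0.0001
```

```bash
python3 -c "
from h import *
avg(4)"
```

```text
t 13.0 pos [0.5739 0.0457 0.1843] sd [0.     0.     0.0001] F [-1.0936 -1.7748  3.8001] sd [0.4381 0.2971 0.3844] T [-0.657   0.3338  0.0359]
```

Call:
move_arm(moves=[[[0,0.001,0,0,0,0],[0,0.002,0,0,0,0],[0,0.003,0,0,0,0],[0,0.003,0,0,0,0],[0,0.003,0,0,0,0]]])

```text
time_s: 13.42
eef_pos: [0.5739, 0.0457, 0.1841]
eef_rot: [[-0.151, 0.001, -0.988], [0.988, -0.0, -0.151], [-0.0, -1.0, -0.001]]
wrist_force: [-2.1, -0.6, 7.6]
width: 0.0004
```

```bash
python3 -c "
from h import *
avg(4)"
```

```text
t 13.6167 pos [0.5739 0.0457 0.1841] sd [0. 0. 0.] F [-2.3518 -2.021   7.5102] sd [0.6918 0.3953 0.2383] T [-0.5782  0.8459 -0.007 ]
```

Hard stop is reached (7.5 N at z = 0.1841), so the button is fully in. Next I release it, back off and check.

Call:
move_arm(moves=[[[0,-0.02,0,0,0,0],[0,-0.06,0,0,0,0],[0,-0.12,0,0,0,0],[0,-0.2,0,0,0,0],[0,-0.3,0,0,0,0],[0,-0.3,0,0,0,0],[0.1,-0.3,0,0,0,0],[0.12,-0.3,0,0,0,0],[0.12,-0.3,0,0,0,0]]])

```text
time_s: 14.37
eef_pos: [0.5681, 0.0832, 0.2727]
eef_rot: [[-0.154, -0.001, -0.988], [0.988, 0.001, -0.154], [0.001, -1.0, 0.001]]
wrist_force: [-0.2, -0.1, -1.0]
width: -0.0003
```

```bash
python3 - <<'E'
from h import *
c,o,p=avg(3)
for n,z in [("soundbox",.12),("wheel_slot",.182),("power_top",.188),("duck",.12),("spinning_top",.12)]:
    for r in bot.pinpoint(c,n)[:1]: print(n,np.round(r["point"],1),round(r["conf"],2),atz(c,r["point"],z))
print([proj(c,[*(S+YD*.001),z]) for z in (.1835,.1912)],proj(c,[*(S+YD*.106),.188]))
a=cv2.resize(c["frame"],None,fx=1.1,fy=1.1)
u=proj(c,[*(S+YD*.001),.1835]).astype(int)
b=cv2.resize(c["frame"][max(0,u[1]-35):max(0,u[1]-35)+77,u[0]-30:u[0]+30],None,fx=3,fy=3)
b=cv2.copyMakeBorder(b,0,a.shape[0]-b.shape[0],0,0,cv2.BORDER_CONSTANT);print(u)
cv2.imwrite("pics/10.png",np.hstack([a,b]))
E
```

```text
t 14.5167 pos [0.5683 0.0818 0.2728] sd [0.0001 0.0004 0.0001] F [-0.229  -0.4231  0.3274] sd [0.3881 0.3512 0.5165] T [-0.0093  0.0043 -0.0222]
soundbox [280.9  79.4] 0.89 [ 0.5822 -0.0092  0.12  ]
wheel_slot [500.4 315. ] 0.61 [0.3847 0.1401 0.182 ]
power_top [279.1 164.8] 0.85 [0.5748 0.0474 0.188 ]
duck [280.3 267.6] 0.96 [0.5569 0.1581 0.12  ]
[array([276.0927, -17.6961]), array([275.9297, -22.2015])] [280.9956 162.7327]
[276 -17]
```

View pics/10.png

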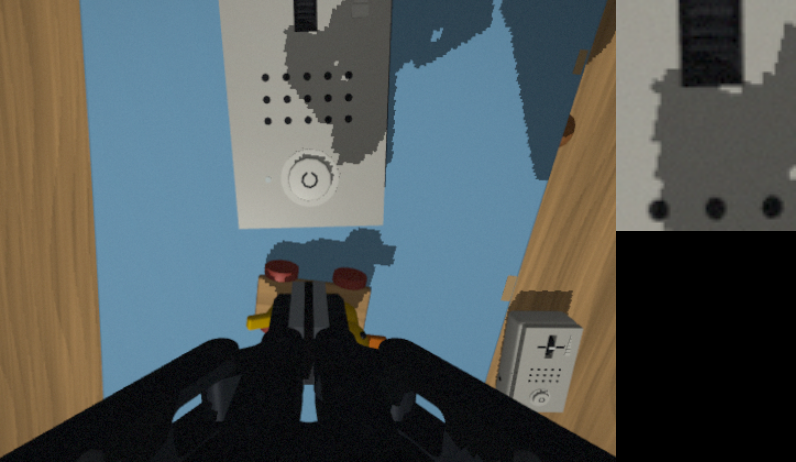

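Call:
move_arm(moves=[[[-0.13,-0.05,0,0,0,0],[-0.26,-0.05,0,0,0,0],[-0.3,-0.05,0,0,0,0],[-0.3,-0.05,0,0,0,0],[-0.3,-0.05,0,0,0,0]]])

```text
time_s: 15.18
eef_pos: [0.582, -0.0082, 0.2878]
eef_rot: [[-0.15, -0.0, -0.989], [0.989, 0.0, -0.15], [0.0, -1.0, 0.0]]
wrist_force: [-0.1, 1.0, -0.6]
width: 0.0001
```

```bash
python3 - <<'E'
from h import *
c,o,p=avg(3)
u=proj(c,[*(S+YD*.001),.1835]).astype(int);print(u)
y0=max(0,u[1]-50);cv2.imwrite("pics/11.png",cv2.resize(c["frame"][y0:y0+100,u[0]-65:u[0]+65],None,fx=6,fy=6,interpolation=cv2.INTER_CUBIC));print(y0)
line(c,0,u[1])
E
```

```text
t 15.3333 pos [ 0.5819 -0.0071  0.2878] sd [0.     0.0003 0.0001] F [-0.5409  0.1477 -0.2889] sd [0.2042 0.1883 0.5479] T [ 0.067   0.0083 -0.0269]
[276 136]
86
s 0.00062406877222518 crown row 137.13980065901606 theta -1.0
[113.8 115.5 117.3 119.4 121.6 124.  126.5 129.1 131.8 134.5 137.1 139.8
 142.3 144.8 147.1 149.3 151.3 153.1 154.7 156.  157.2 158.  158.7 159.1
 159.2 159.1 158.7]
```

View pics/11.png

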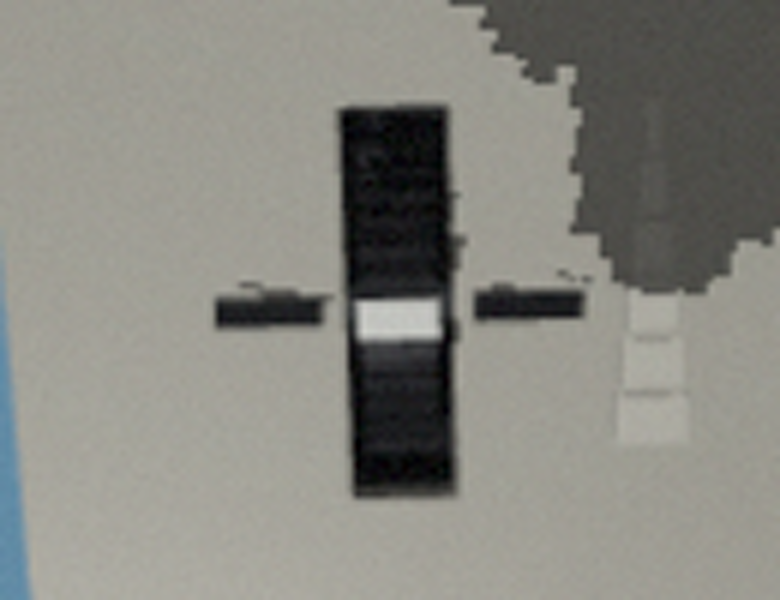

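```bash
python3 -c "
from plant import bot
print(bot.finish_job())"
```

```text
the job is handed in; nothing more can be done
None
```

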